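# Get the label roll from behind the sample pots

### The arm

A 6-joint arm with a two-finger parallel gripper is mounted at the origin on a cart in front of the work surface, level with it; the furniture and walls round the work are solid. World frame = base frame: x ahead of the robot, y to its left, z up, the work surface at z = 0. Lengths are in mm, angles in rad, forces in N, time in s.
With the tool pointing down it reaches from about 275 to 1000 mm from the base axis. Payload 8.4 kg.
Tool frame: the origin (TCP) lies midway between the tips of the shut fingers; the grasp point (between the pads) lies 19 mm behind it (robot.grip_depth is the z of the grasp point in the tool frame, in mm); z points along the fingers, y is the direction in which the jaws open and shut (so a half turn about z gives the same grasp; the last joint's range is limited). The gripper opens to 85 mm and grips with 20 to 120 N. Pads are 22 mm wide; open, the fingers measure 114 mm over their backs; the gripper's body (76 mm by 85 mm) begins 54 mm behind the grasp point. The pads swing forward as they close: fully open they stand 13 mm farther back than shut.
Start: joints at [-1.22, 0.353, 1.633, -0, 1.155, -0.002], TCP at [215.953, -586.509, 231.281] pointing down, gripper open.
Joint ranges: [-2.63, 2.63], [-0.92, 2.1], [0.06, 2.66], [-1.3, 4.44], [0, 2.69], [-3.02, 3.02]. Speed limits (rad/s): [2.22, 2.22, 2.79, 3.14, 3.14, 3.14].

### API

Orientations are given as [roll, pitch, yaw] about the fixed x, y, z axes, in that order (R = Rz(yaw) Ry(pitch) Rx(roll)).
In Python, from workcell import robot gives the robot as it stands.
- The arm moves only by the shell command python3 -m creep 'ROWS' [OPENING]. ROWS is JSON, one flat list of numbers, 4 for each row, row after row: the shift along the tool's x, y, z in cm, then the turn about the tool's z in degrees. In form: [tx, ty, tz, twist, tx, ty, tz, twist, ...]. A call has 1 to 8 rows; each row shifts and turns the pose as measured when the row begins, along the tool's axes as they then stand; what a row does not reach is not made up. A row lasts 1/8 s, in which the tool goes at most 62.5 mm and 10.7 degrees, less where a joint would pass 70% of its speed; a pose out of reach is approached as far as the arm can. A call with a gripper value outside its range is refused whole. OPENING is the closure, from 0 (fully open) to 1 (shut), set as the call begins (- or left out, the last holds). The fingers move at their own pace and stop on an object; the grip force is fixed at half the most. Time passes only in rows, so rows that do not move let the fingers close. It gives the time, the measured TCP pose, the force and the opening at its end, in the units of the state.
- robot.sense(): the state, without advancing time (a new reading comes with each control period).
- robot.read_camera(name): name is "scene" or "side" or "wrist"; returns a dict with "color" (384x512x3 uint8, blue, green, red), "K" (3x3 intrinsics, pixels), "k1" (the pictures are not rectified: a ray, as slopes to the right and down, at radius r is drawn at 1 + k1 r^2 times it, then the intrinsics apply), "extrinsics" (4x4, takes a point from camera to world coordinates); the wrist camera has in their place "hand_eye" (4x4, takes a point from camera to tool coordinates, whose origin is the TCP and whose axes are the flange's). Camera axes: x right, y down, z forward; pixel columns grow to the right and rows downward; lengths in mm; the calibration is good to about 2 mm. A picture is of the moment at which its call begins: read the wrist's pose just before it. There is no depth.
- robot.close_job(): hands the job in, once; it reports no verdict.
The state is a dict: "t": time; "joint_pos": joint angles; "qvel": joint speeds; "joint_efforts": joint torques, N m; "ee_pos": TCP position; "ee_rot": TCP orientation; "force": force on the tool from outside, world axes, zero at the start; "wrist_torque": the same for the moment, N m; "opening": finger opening in mm.
Only numpy, scipy, OpenCV 4.12 (cv2) and the standard library are available. Lean on these libraries where they do the work, as an engineer would, in place of code of your own. Each camera call takes 0.05 s, during which the arm holds its last target. There are 200 camera calls.

### The job

The label roll is at the back of the storage lane, behind two sample pots. First move both pots out of the lane and stand them on the side tray, leaving the roll where it is; then lay the roll flat in the round dish; then put both pots back upright in the lane, each just where it stood at the start (the roll's place stays empty). Keep everything upright and do not disturb the timer or the mouse.

Things in the scene. Friction and masses are not known exactly. Their poses are not given: they have to be found in the camera images.
- lane: Fixed open-topped aluminium channel; inside 84 mm wide (its y), 270 mm long (its x, -135 to +135); floor 4 mm thick; side walls and +x end wall 4 mm thick, 25 mm high above the desk; -x end open. Origin: its centre, on the desk. At the start along its x: roll about 62, the pots (either order) about -13 and -93 mm. The roll can be gripped only along the lane, once the pots are gone.
- wide_pot: Loose clear lidded sample pot with a white lid, the wider and lower of the two: 69 mm across at the lid (66 mm below it, lid from 36 mm up), 45 mm high, about 60 g. Origin: centre of its underside, z up.
- tall_pot: Loose clear lidded sample pot with a flat yellow lid, the narrower and taller of the two: 61 mm across at the lid, 55 mm high, about 70 g. Origin: centre of its underside, z up.
- label_roll: Loose roll of white labels lying flat, a disc with a brown core: 66 mm across, 26 mm high, about 90 g. Origin: centre of its underside, z up.
- side_tray: Side area: shallow grey rectangular tray, fixed, 230 mm (its x) by 130 mm (its y), rim 4 mm thick and 10 mm high, inner floor 4 mm above the desk. Origin: centre, on the desk, z up.
- roll_dish: Shallow black round dish, fixed, 100 mm outside and 86 mm inside diameter, rim 10 mm high, inner floor 4 mm above the desk; the roll lies flat in it with about 10 mm play all round. Origin: centre, on the desk, z up.
- timer: Bystander, loose: white bench timer on a dark foot, 64 x 64 x 65 mm. Origin: centre of its underside. Leave it alone.
- computer_mouse: Bystander, loose: black computer mouse, 116 x 56 x 37 mm. Origin: centre of its underside. Leave it alone.
Not all that is in view belongs to the job. Leave any turquoise look-alike of the wide_pot alone. Of the things like the label_roll, leave any that is yellow; of the rest the smaller one is meant.

How it is judged:
By the outcome, as a careful person would: the job done as asked, in the order asked, and still so for the second after the job is handed in, with the robot touching nothing.
It also fails if it takes over 128 s, if anything falls off the work surface, if the arm or the gripper's body presses on something with over 40 N, if the wrist force passes 120 N, or if a joint passes its speed limit or range.

## Working session

There is one attempt and no reset: what is moved stays moved. The work goes in short steps, Python scripts to look and compute and a shell command to move; the robot and the scene stay as the last step left them, time stands still between calls to the robot, and variables do not carry over. Pictures are saved under pics/ and viewed, about 12 in all and at most 16, crops included, and the job is handed in when it is done.

```bash
ls; mkdir -p pics; cat > h.py <<'E'
import numpy as np, cv2, sys
from scipy.spatial.transform import Rotation as R
from workcell import robot
def cam(n):
    s=robot.sense(); c=robot.read_camera(n)
    if 'extrinsics' in c: T=np.array(c['extrinsics'])
    else:
        W=np.eye(4); W[:3,:3]=R.from_euler('xyz',s['ee_rot']).as_matrix(); W[:3,3]=s['ee_pos']; T=W@np.array(c['hand_eye'])
    return c['color'],np.array(c['K']),c['k1'],T
def snap(n,f):
    im,K,k1,T=cam(n); cv2.imwrite('pics/%s.png'%f,im); np.savez('pics/%s.npz'%f,K=K,k1=k1,T=T); return im
def p2w(f,px,z):
    d=np.load('pics/%s.npz'%f); K,k1,T=d['K'],float(d['k1']),d['T']
    u=cv2.undistortPoints(np.array([[px]],float),K,np.array([k1,0,0,0.]))[0,0]
    r=T[:3,:3]@np.array([u[0],u[1],1]); return T[:3,3]+r*(z-T[2,3])/r[2]
def w2p(f,P):
    d=np.load('pics/%s.npz'%f); K,k1,T=d['K'],float(d['k1']),d['T']
    Ti=np.linalg.inv(T); return cv2.projectPoints(np.array(P,float).reshape(-1,1,3),cv2.Rodrigues(Ti[:3,:3])[0],Ti[:3,3],K,np.array([k1,0,0,0.]))[0][:,0]
def go(x,y,z=None):
    "tool-axis shift in cm to bring TCP to x,y,z"
    s=robot.sense(); p=np.array(s['ee_pos']); t=np.array([x,y,p[2] if z is None else z])
    return np.round(R.from_euler('xyz',s['ee_rot']).as_matrix().T@(t-p)/10,2)
E
python3 - <<'E'
from h import *
for n in('scene','side','wrist'): snap(n,n+'0'); print(n, np.load('pics/%s0.npz'%n)['T'].round(2).tolist())
s=robot.sense(); print(s,robot.grip_depth)
a=cv2.imread('pics/scene0.png');b=cv2.imread('pics/side0.png')
E
```

```text
pics
scene [[-0.88, -0.24, 0.41, -8.92], [-0.48, 0.47, -0.74, 933.96], [-0.01, -0.85, -0.53, 693.2], [0.0, 0.0, 0.0, 1.0]]
side [[-0.99, -0.07, 0.07, 417.79], [-0.1, 0.54, -0.84, 1208.57], [0.02, -0.84, -0.54, 810.07], [0.0, 0.0, 0.0, 1.0]]
wrist [[0.35, -0.89, -0.29, 289.89], [-0.94, -0.33, -0.11, -558.55], [-0.0, 0.31, -0.95, 373.48], [0.0, 0.0, 0.0, 1.0]]
{'t': 0.15, 'joint_pos': array([-1.22040365e+00,  3.53520661e-01,  1.63392566e+00,  8.81139288e-06,
        1.15519119e+00, -2.40969765e-03]), 'qvel': array([ 8.07444819e-04, -3.52535466e-03, -6.77996605e-04, -1.63555169e-03,
        2.98523540e-06,  1.52370649e-04]), 'joint_efforts': array([ 2.53106982e-04, -6.05640149e+01, -3.42338777e+01,  4.25440726e-05,
        6.22913532e-03,  5.93491609e-05]), 'ee_pos': array([ 215.83551142, -586.18613631,  230.73050773]), 'ee_rot': array([-3.14054782e+00, -1.05753306e-05,  3.52798804e-01]), 'force': array([ 0.27002756, -0.0918775 ,  0.23904403]), 'wrist_torque': array([-0.04919833, -0.00516731, -0.00697775]), 'opening': 85.73469904458885} -18.700000000000003
```

View pics/scene0.png

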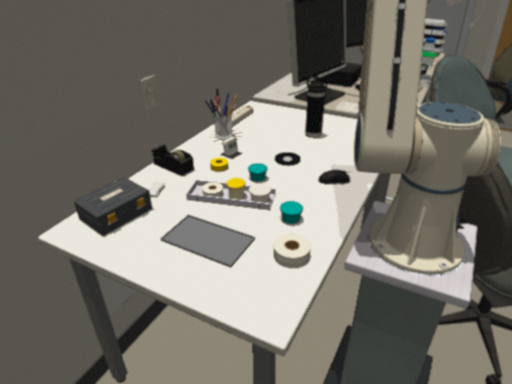

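View pics/side0.png

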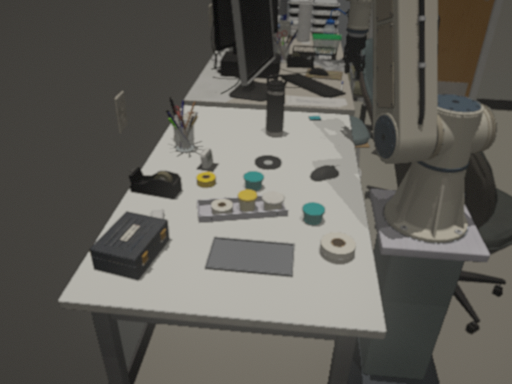

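Scene view: the lane holds a roll at (213,188), a yellow-lidded pot at (236,186) and a white-lidded pot at (261,192). The tray is at (208,239) and the timer at (230,148). The mouse is at (334,177), with a black round thing at (287,158).

Look-alikes:
- **Rolls:** yellow at (219,164), large white at (292,249), small white in the lane at (213,188), which is the one I choose.
- **Pots:** turquoise at (258,171) and (291,211), both to be left alone.

Next I'll check this in a close crop.

```bash
python3 - <<'E'
from h import *
a=cv2.imread('pics/scene0.png');b=cv2.imread('pics/side0.png')
A=cv2.resize(a[135:275,150:350],(800,560),interpolation=cv2.INTER_CUBIC)
cv2.imwrite('pics/cropA.png',A)
B=cv2.resize(b[145:280,185:385],(800,540),interpolation=cv2.INTER_CUBIC)
cv2.imwrite('pics/cropB.png',B)
for n,z,s,d in [('roll',30,(213,187),(222,205)),('tall',59,(236,182),(248,194)),('wide',49,(261,188),(273,199)),('dish',5,(287,158),(268,161)),('tray',4,(208,239),(251,256)),('mouse',20,(334,177),(325,173)),('timer',30,(230,148),(207,159)),('teal1',40,(258,169),(254,178)),('teal2',40,(291,207),(314,210)),('big',30,(292,243),(338,241))]:
    print(n,p2w('scene0',s,z).round(),p2w('side0',d,z).round())
E
```

```text
roll [622.  50.  30.] [621.  59.  30.]
tall [547.  31.  59.] [545.  32.  59.]
wide [468.  12.  49.] [468.  34.  49.]
dish [ 511. -286.    5.] [ 507. -288.    5.]
tray [509. 252.   4.] [510. 255.   4.]
mouse [ 301. -205.   20.] [ 302. -201.   20.]
timer [ 721. -220.   30.] [ 722. -226.   30.]
teal1 [ 540. -105.   40.] [540. -99.  40.]
teal2 [348.  53.  40.] [343.  64.  40.]
big [285. 190.  30.] [277. 192.  30.]
```

View pics/cropA.png

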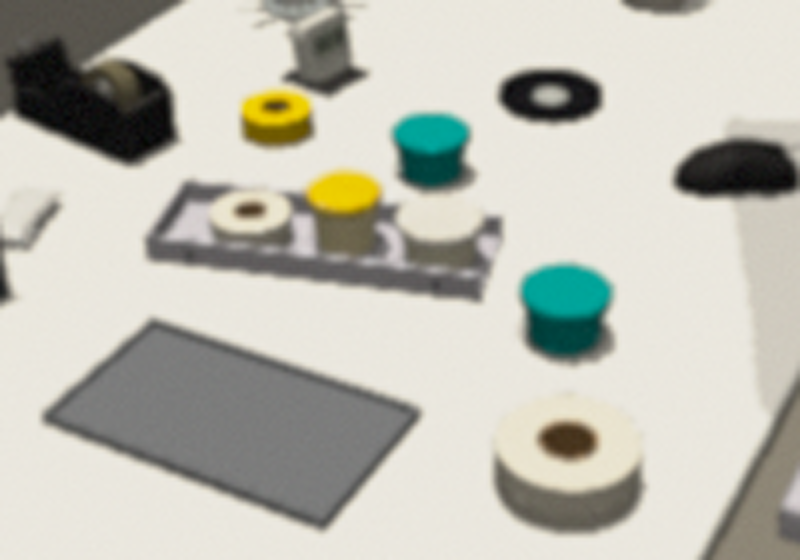

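View pics/cropB.png

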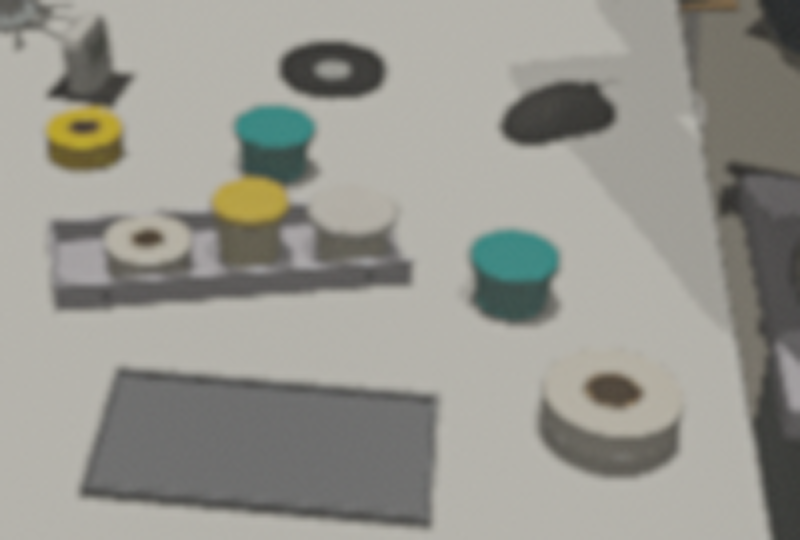

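The crops confirm it: in the lane are the small white roll, the yellow-lidded tall pot and the white-lidded wide pot. The black ring at (287,158) is the dish, with a light patch at its centre. I'll go above the lane and look from close by.

```bash
python3 - <<'E'
from h import *
print(go(575,45,260))
tr=[(153,320),(418,412),(325,525),(45,415)]
print([p2w('scene0',(150+x/4,135+y/4),8).round()[:2].tolist() for x,y in tr])
tr=[(118,370),(436,396),(431,523),(82,492)]
print([p2w('side0',(185+x/4,145+y/4),8).round()[:2].tolist() for x,y in tr])
E
```

```text
[ 55.51 -46.82  -2.88]
[[622.0, 189.0], [394.0, 193.0], [394.0, 319.0], [621.0, 315.0]]
[[621.0, 193.0], [396.0, 193.0], [395.0, 323.0], [621.0, 322.0]]
```

```bash
python3 -m creep '[4.6,-3.9,-0.24,0,4.6,-3.9,-0.24,0,4.6,-3.9,-0.24,0,4.6,-3.9,-0.24,0,4.6,-3.9,-0.24,0,4.6,-3.9,-0.24,0,4.6,-3.9,-0.24,0,4.6,-3.9,-0.24,0]' 0; python3 -m creep '[4.6,-3.9,-0.24,0,4.6,-3.9,-0.24,0,4.6,-3.9,-0.24,0,4.6,-3.9,-0.24,0,0,0,0,8,0,0,0,0]'
python3 - <<'E'
from h import *
print(go(575,45,260))
E
```

```text
t: 1.15
ee_pos: [458.5, -157.3, 249.4]
ee_rot: [-3.141, -0.001, 0.345]
force: [1.1, -1.4, -0.5]
opening: 85.3
t: 1.9
ee_pos: [582.8, 64.1, 258.9]
ee_rot: [-3.141, -0.001, 0.21]
force: [-0.1, -0.2, 0.6]
opening: 85.2
[-1.16  1.7  -0.11]
```

```bash
python3 - <<'E'
from h import *
a=snap('wrist','w1'); cv2.imwrite('pics/w1b.png',cv2.resize(a,(800,600),interpolation=cv2.INTER_CUBIC))
E
```

```text
(no output)
```

View pics/w1b.png

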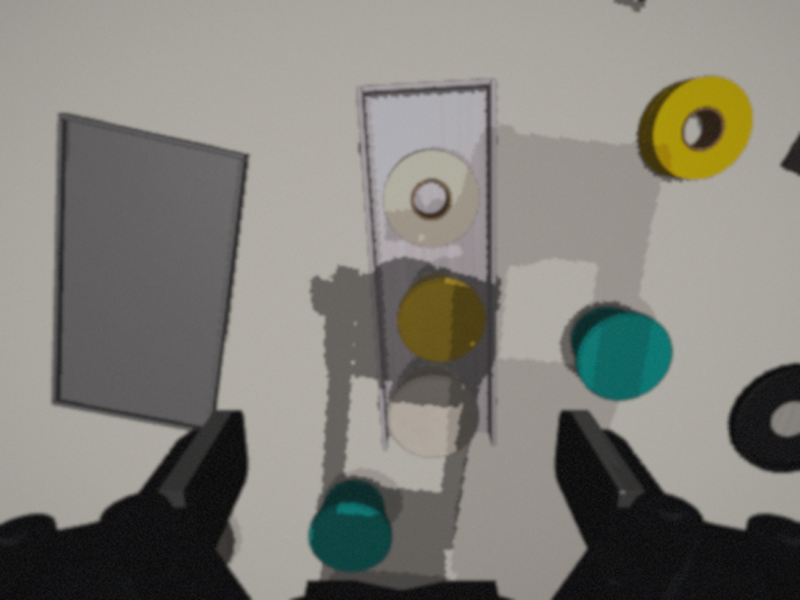

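The wrist view (800x600) shows the lane straight ahead. The roll is at (431,198), the tall pot's lid at (441,319) and the wide pot's lid at (433,415). The lane's rear wall corners are at (358,88) and (496,79), and its open end at (386,449) and (492,443).

```bash
python3 - <<'E'
from h import *
f=lambda x,y,z:p2w('w1',(x/1.5625,y/1.5625),z)
for n,x,y,z in [('roll',431,198,30),('tall',441,319,59),('wide',433,415,49),('BL',358,88,25),('BR',496,79,25),('FL',386,449,25),('FR',492,443,25),('dishinner',795,419,5),('tealA',625,356,45),('tealB',351,530,45)]: print(n,f(x,y,z).round(1)[:2])
bl,br,fl,fr=[f(*q,25)[:2] for q in[(358,88),(496,79),(386,449),(492,443)]]
v=(bl+br-fl-fr)/2;print(np.degrees(np.arctan2(v[1],v[0])),np.linalg.norm(v),np.linalg.norm(bl-br),np.linalg.norm(fl-fr),(bl+br+fl+fr)/4)
# circle radius check: left/right extremes of the lids
for n,l,r,z in[('tall',(398,319),(485,319),59),('wide',(387,415),(478,415),49),('roll',(383,198),(478,198),30)]:
    a,b=f(*l,z),f(*r,z);print(n,np.linalg.norm(a-b),((a+b)/2)[:2])
E
```

```text
roll [625.4  52.3]
tall [550.8  29.6]
wide [473.3  16.5]
BL [683.8 114.5]
BR [707.9  27.8]
FL [422.6  42.3]
FR [445.9 -40.1]
dishinner [ 509.6 -287.7]
tealA [ 546.7 -108.8]
tealB [355.6  57. ]
14.977291415866341 270.7759415914338 89.9610418511091 85.6249963142144 [565.04288647  36.12912677]
tall 58.959821852848805 [550.91524578  29.3077174 ]
wide 67.40575700126428 [473.22777586  16.90571163]
roll 65.03106090963696 [625.30118646  52.60370747]
```

```bash
python3 -m creep '[0,0,0,-2.9,0,0,0,0]' && python3 - <<'E'
from h import *
print(go(473.3,16.7,120))
E
```

```text
t: 2.2
ee_pos: [582.2, 62.6, 258.9]
ee_rot: [-3.141, -0.001, 0.266]
force: [0.0, 0.2, 0.4]
opening: 85.4
[-11.73   1.57  13.87]
```

```bash
python3 -m creep '[-4,0.5,3,0,-4,0.5,3,0,-3.7,0.57,3,0,0,0,2.5,0,0,0,2.4,0,0,0,0,0]' && python3 - <<'E'
from h import *
print(go(473.3,16.7,120))
a=snap('wrist','w2'); cv2.imwrite('pics/w2b.png',cv2.resize(a,(800,600),interpolation=cv2.INTER_CUBIC))
E
```

```text
t: 2.95
ee_pos: [469.6, 12.1, 117.3]
ee_rot: [3.141, -0.004, 0.263]
force: [-0.6, 0.2, 0.3]
opening: 85.8
[ 0.48 -0.35 -0.27]
```

View pics/w2b.png

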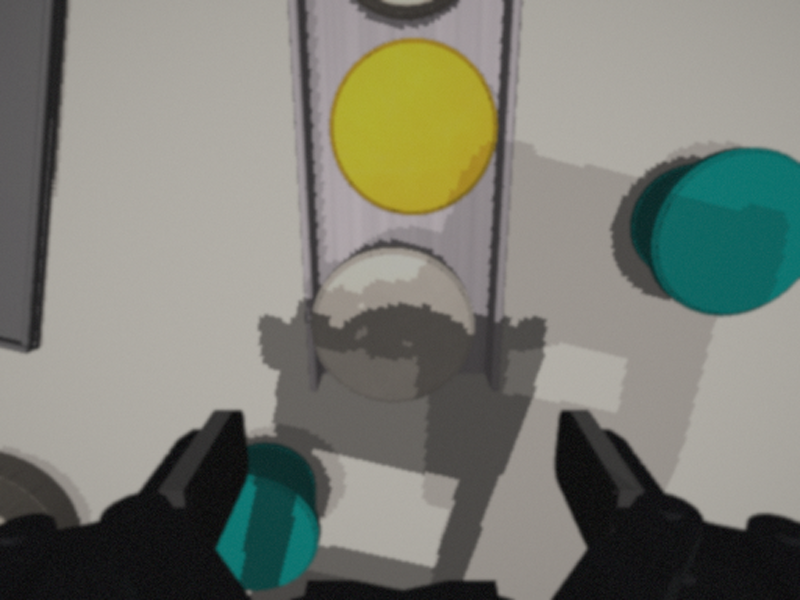

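The wide pot's lid spans x 314–475 and y 248–402, centred at (394,325). The tall lid is centred at (414,126). The teal pot at (268,515) lies left of and behind the wide pot.

```bash
python3 - <<'E'
from h import *
f=lambda x,y,z:p2w('w2',(x/1.5625,y/1.5625),z)
for n,l,r,z in[('tall',(331,126),(497,126),59),('tallv',(414,39),(414,213),59),('wide',(314,325),(475,325),49),('widev',(394,248),(394,402),49)]:
    a,b=f(*l,z),f(*r,z);print(n,np.linalg.norm(a-b),((a+b)/2)[:2])
print('teal',f(268,545,45), 'lane front',f(315,388,25),f(494,388,25))
c=(f(394,325,49))[:2]; print(go(c[0],c[1],22))
E
```

```text
tall 59.13636694925884 [550.6511848   29.40872052]
tallv 58.72773516783281 [549.31724213  29.03927943]
wide 67.45837656407454 [472.84326336  15.95550567]
widev 68.51406376874826 [471.24634754  15.75038309]
teal [344.39194845  46.1792062   45.        ] lane front [423.2955969  42.9061366  25.       ] [445.93764131 -40.90925905  25.        ]
[ 0.25 -0.34  9.63]
```

```bash
python3 -m creep '[0.27,-0.36,0,0,0,0,3,0,0,0,3,0,0,0,2.5,0,0,0,0,0]' && python3 - <<'E'
from h import *
print(go(472.3,16,20))
E
```

```text
t: 3.62
ee_pos: [479.8, 17.5, 37.2]
ee_rot: [3.138, -0.018, 0.264]
force: [-0.2, 0.3, 0.3]
opening: 85.4
[-0.8  -0.06  1.7 ]
```

```bash
python3 -m creep '[-0.6,0,0.5,0,-0.1,0,0.6,0,0,0,0,0]' && python3 - <<'E'
from h import *
print(go(472.3,16,20))
E
```

```text
t: 4.0
ee_pos: [475.1, 15.8, 28.3]
ee_rot: [3.137, -0.023, 0.264]
force: [-0.4, 1.8, 0.0]
opening: 85.3
[-0.28 -0.09  0.82]
```

```bash
python3 -m creep '[-0.25,0,0.4,0,-0.05,0,0.35,0,0,0,0,0]'; python3 -m creep '[0,0,0,0,0,0,0,0,0,0,0,0,0,0,0,0]' 1 
python3 - <<'E'
from h import *
print(go(472.3,16,20), robot.sense()['joint_pos'])
E
```

```text
t: 4.38
ee_pos: [472.7, 15.0, 20.9]
ee_rot: [3.137, -0.024, 0.264]
force: [0.1, 0.1, -0.2]
opening: 85.3
t: 4.88
ee_pos: [472.8, 15.2, 21.8]
ee_rot: [3.137, -0.024, 0.263]
force: [-0.4, 0.0, -1.4]
opening: 64.9
[-0.03 -0.09  0.17] [0.02810933 0.43706306 2.11925673 0.00229803 0.56108701 1.33356756]
```

```bash
python3 -m creep '[0,0,0,0,0,0,0,0]'; python3 -m creep '[0,0,-1,0,0,0,-2,0,0,0,-3,0,0,0,-3,0,0,0,0,0]'
python3 - <<'E'
from h import *
a=snap('wrist','w3'); cv2.imwrite('pics/w3b.png',cv2.resize(a,(640,480),interpolation=cv2.INTER_CUBIC))
print(go(453,252,110))
E
```

```text
t: 5.12
ee_pos: [472.8, 15.2, 21.6]
ee_rot: [3.137, -0.024, 0.263]
force: [0.2, 0.6, -0.9]
opening: 65.1
t: 5.75
ee_pos: [470.4, 15.0, 115.9]
ee_rot: [3.137, -0.023, 0.263]
force: [0.7, 0.3, -1.3]
opening: 64.5
[  4.57 -23.32   0.48]
```

View pics/w3b.png

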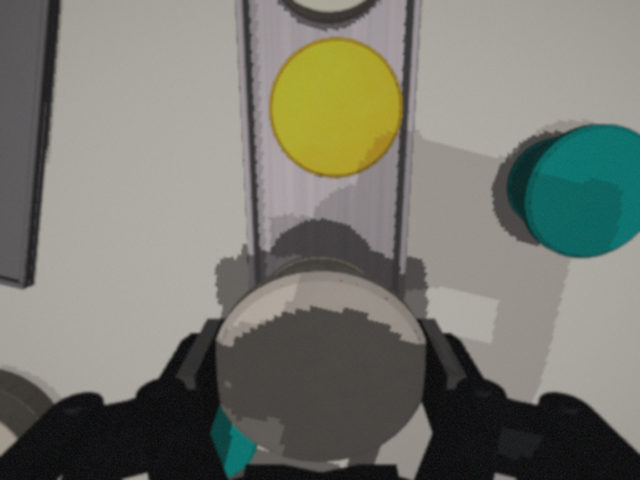

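The wide pot is held between the pads (lid at (320,365)). It's upright, the tall pot hasn't moved, and the roll's edge is visible at the top. Next I'll carry it to the tray.

```bash
python3 -m creep '[0.5,-2.5,0,0,1.1,-5,0,0,1.1,-5,0,0,1.1,-5,0,0,0.6,-3.5,0,0,0.3,-2,0,0,0,0,0,0,0,0,0,0]'
python3 - <<'E'
from h import *
print(go(453,252,24))
E
```

```text
t: 6.8
ee_pos: [450.1, 253.9, 106.8]
ee_rot: [3.135, -0.011, 0.262]
force: [0.3, -0.4, -0.9]
opening: 64.4
[0.14 0.21 8.29]
```

```bash
python3 -m creep '[0,0,2.5,0,0,0,2.5,0,0,0,1.6,0,0,0,0.8,0,0,0,0,0]'
python3 - <<'E'
from h import *
print(go(453,252,22.2))
E
```

```text
t: 7.42
ee_pos: [451.5, 249.8, 30.4]
ee_rot: [3.135, -0.01, 0.258]
force: [-0.2, 0.4, -0.6]
opening: 64.9
[ 0.19 -0.18  0.82]
```

```bash
python3 -m creep '[0,0,0.5,0,0,0,0.3,0,0,0,0,0]'
python3 -m creep '[0,0,0,0,0,0,0,0,0,0,0,0]' 0
python3 -m creep '[0,0,-1,0,0,0,-2,0,0,0,-3,0,0,0,-3,0,0,0,-1,0,0,0,0,0]'
python3 - <<'E'
from h import *
snap('wrist','w4')
print(go(550,29.3,140))
E
```

```text
t: 7.8
ee_pos: [452.6, 250.2, 23.2]
ee_rot: [3.135, -0.012, 0.258]
force: [0.2, -0.5, -1.7]
opening: 64.7
t: 8.18
ee_pos: [453.1, 250.6, 23.8]
ee_rot: [3.136, -0.013, 0.258]
force: [0.2, 0.2, 0.3]
opening: 85.4
t: 8.93
ee_pos: [451.5, 250.9, 128.9]
ee_rot: [3.136, -0.014, 0.258]
force: [-0.4, -0.7, -0.6]
opening: 85.5
[ 3.9  23.93 -0.97]
```

```bash
python3 -m creep '[0.8,4.5,-0.2,0,0.8,4.5,-0.2,0,0.8,4.5,-0.2,0,0.8,4.5,-0.2,0,0.5,3.5,-0.2,0,0.2,2.3,0,0,0,0,0,0]'
python3 - <<'E'
from h import *
a=snap('wrist','w5'); b=cv2.imread('pics/w4.png')
cv2.imwrite('pics/w5b.png',np.hstack([cv2.resize(b,(400,300)),cv2.resize(a,(400,300))]))
print(go(550,29.3,140), go(550,29.3,24))
E
```

```text
t: 9.85
ee_pos: [548.4, 23.5, 131.3]
ee_rot: [3.137, -0.001, 0.26]
force: [-0.0, 0.6, -0.7]
opening: 85.1
[ 0.33 -0.43 -0.88] [ 0.32 -0.48 10.72]
```

View pics/w5b.png

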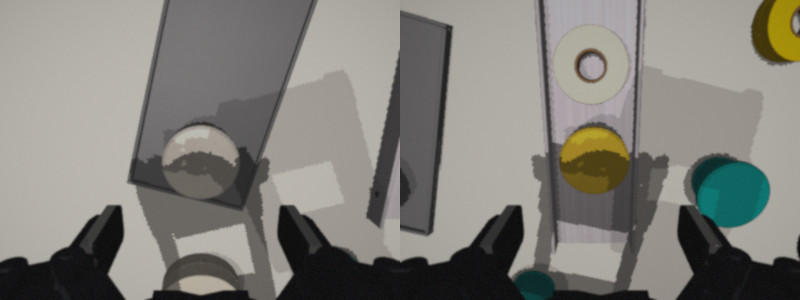

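Left half: the wide pot stands upright in the tray, lid at (201,163). Right half: the tall pot's lid is at (194,160) and the roll at (191,65), neither disturbed.

```bash
python3 -m creep '[0.33,-0.45,1,0,0,0,0,0]'; python3 - <<'E'
from h import *
print(p2w('w4',(201*1.28,163*1.28),49),p2w('w5',(194.5*1.28,160*1.28),59),p2w('w5',(191*1.28,65*1.28),30))
print(go(550,29.3,24))
E
```

```text
t: 10.15
ee_pos: [548.8, 31.3, 119.3]
ee_rot: [3.138, 0.002, 0.262]
force: [0.1, -0.1, 0.7]
opening: 85.0
[452.01585756 250.25556812  49.        ] [551.7277198   29.55018199  59.        ] [625.3036569   52.26316274  30.        ]
[0.08 0.19 9.53]
```

```bash
python3 -m creep '[0.1,0.15,2,0,0,0,2,0,0,0,2,0,0,0,2,0,0,0,1,0,0,0,0,0]'; python3 - <<'E'
from h import *
print(go(550.4,29.4,23))
E
```

```text
t: 10.9
ee_pos: [549.4, 34.7, 26.5]
ee_rot: [3.138, 0.002, 0.269]
force: [0.2, 0.1, 0.1]
opening: 85.1
[-0.05  0.54  0.35]
```

```bash
python3 -m creep '[0,0.5,0.2,0,0,0.05,0.15,0,0,0,0,0]'; python3 - <<'E'
from h import *
print(go(550.4,29.4,23))
E
```

```text
t: 11.28
ee_pos: [552.2, 29.3, 24.5]
ee_rot: [3.138, -0.001, 0.269]
force: [0.8, -0.3, -0.5]
opening: 85.5
[-0.17 -0.06  0.14]
```

```bash
python3 -m creep '[-0.17,-0.03,0.1,0,0,0,0,0]'; python3 -m creep '[0,0,0,0,0,0,0,0,0,0,0,0,0,0,0,0,0,0,0,0]' 1;python3 -m creep '[0,0,-1,0,0,0,-2,0,0,0,-3,0,0,0,-3,0,0,0,0,0]'
python3 - <<'E'
from h import *
a=snap('wrist','w6'); 
print(go(562,252,110))
E
```

```text
t: 11.52
ee_pos: [550.6, 29.0, 23.8]
ee_rot: [3.138, -0.002, 0.269]
force: [0.4, -0.4, 0.0]
opening: 85.7
t: 12.15
ee_pos: [550.9, 29.3, 24.7]
ee_rot: [3.138, -0.002, 0.269]
force: [-0.0, -0.3, -0.0]
opening: 56.9
t: 12.78
ee_pos: [550.4, 29.5, 118.7]
ee_rot: [3.138, -0.002, 0.269]
force: [-0.8, 0.0, -0.7]
opening: 56.7
[  7.12 -21.13   0.68]
```

```bash
python3 -m creep '[0.9,-2.5,0,0,1.7,-5,0,0,1.7,-5,0,0,1.5,-4.5,0,0,0.9,-2.7,0,0,0.4,-1.4,0,0,0,0,0,0,0,0,0,0]'
python3 - <<'E'
from h import *
print(go(562,252,25))
E
```

```text
t: 13.82
ee_pos: [557.4, 254.6, 108.1]
ee_rot: [3.137, 0.013, 0.266]
force: [-0.3, -0.4, -0.5]
opening: 56.8
[0.47 0.33 8.31]
```

```bash
python3 -m creep '[0.4,0.3,2.5,0,0,0,2.5,0,0,0,1.6,0,0,0,0.8,0,0,0,0.1,0,0,0,0,0]'
python3 - <<'E'
from h import *
print(go(562,252,25.2))
E
```

```text
t: 14.58
ee_pos: [562.9, 247.4, 32.5]
ee_rot: [3.136, 0.011, 0.261]
force: [0.3, 0.6, -0.1]
opening: 56.5
[ 0.04 -0.47  0.73]
```

Next: lower, release, retreat, then go above the roll with the tool turned 90° so the jaws open along the lane.

```bash
python3 -m creep '[0,0,0.4,0,0,0,0.25,0,0,0,0,0]'
python3 -m creep '[0,0,0,0,0,0,0,0,0,0,0,0]' 0
python3 -m creep '[0,0,-1,0,0,0,-2,0,0,0,-3,0,0,0,-3,0,0,0,-3,0,0,0,-2,0,0,0,0,0]'
python3 - <<'E'
from h import *
snap('wrist','w7'); s=robot.sense()
print(go(625,52.4,170),s['joint_pos'])
E
```

```text
t: 14.95
ee_pos: [563.6, 247.9, 26.9]
ee_rot: [3.136, 0.009, 0.262]
force: [-0.2, 0.3, -0.6]
opening: 56.6
t: 15.32
ee_pos: [563.9, 248.1, 27.3]
ee_rot: [3.137, 0.008, 0.262]
force: [0.0, 0.6, -0.4]
opening: 85.3
t: 16.2
ee_pos: [566.1, 249.7, 180.4]
ee_rot: [3.138, 0.002, 0.262]
force: [-0.2, 0.2, -0.1]
opening: 85.3
[ 0.64 20.57  1.03] [ 0.41505463  0.39617935  1.69361302 -0.00424292  1.05535956  1.72617104]
```

```bash
python3 -m creep '[0.1,4.5,0,0,0.1,5,0,0,0.1,5,0,0,0.1,3.5,0,0,0.1,2,0,0,0,0,0,0]'
python3 -m creep '[0,0,0,-10,0,0,0,-10,0,0,0,-10,0,0,0,-10,0,0,0,-10,0,0,0,-10,0,0,0,-10,0,0,0,-10]'
python3 -m creep '[0,0,0,-10,0,0,0,0]'
python3 - <<'E'
from h import *
s=robot.sense();print(np.degrees(s['ee_rot'][2]-0.262-np.pi/2))
print(go(625,52.4,130))
E
```

```text
t: 17.0
ee_pos: [620.7, 52.6, 175.7]
ee_rot: [3.139, 0.009, 0.264]
force: [0.1, -0.1, 0.9]
opening: 85.8
t: 18.0
ee_pos: [616.1, 63.8, 172.5]
ee_rot: [-3.126, 0.0, 1.712]
force: [0.6, -0.4, -0.2]
opening: 85.6
t: 18.25
ee_pos: [615.0, 66.7, 171.9]
ee_rot: [-3.125, -0.004, 1.894]
force: [0.4, -0.4, 0.5]
opening: 85.2
3.4904227807820294
[-1.69  0.56  4.17]
```

```bash
python3 -m creep '[0,0,0,3.5,-1.7,0.5,2,0,0,0,2,0,0,0,0,0]'
python3 - <<'E'
from h import *
a=snap('wrist','w8'); b=cv2.imread('pics/w7.png')
cv2.imwrite('pics/w8b.png',np.hstack([cv2.resize(b,(400,300)),cv2.resize(a,(400,300))]))
s=robot.sense();print(np.degrees(s['ee_rot'][2]-0.262-np.pi/2))
print(go(625,52.4,10))
E
```

```text
t: 18.75
ee_pos: [623.3, 52.0, 128.0]
ee_rot: [-3.123, -0.003, 1.823]
force: [-0.1, -0.7, 0.1]
opening: 85.4
-0.5575434815117765
[-0.03  0.32 11.89]
```

View pics/w8b.png

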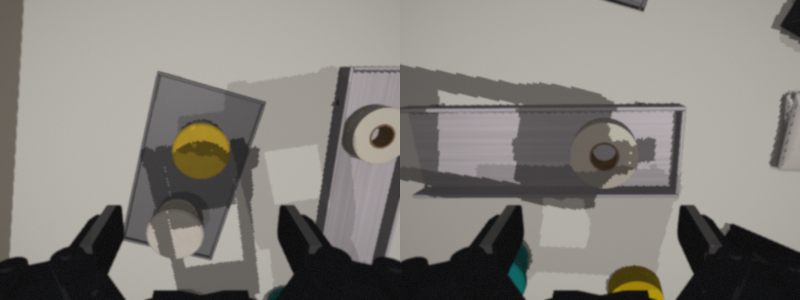

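Both pots stand upright in the tray, with the yellow lid at (201,151) and the white lid at (175,228) in the left half. The lane now holds only the roll, at (204,154) in the right half.

```bash
python3 -m creep '[0,0.3,2.5,0,0,0,2.5,0,0,0,2.5,0,0,0,1.5,0,0,0,0,0]'; python3 - <<'E'
from h import *
c=p2w('w8',(203.7*1.28,153.7*1.28),30);print(c)
print(go(625,52.5,3))
E
```

```text
t: 19.42
ee_pos: [628.8, 51.9, 38.9]
ee_rot: [-3.13, -0.002, 1.82]
force: [0.1, 0.1, -0.4]
opening: 85.7
[623.61787633  55.30899098  30.        ]
[ 0.14 -0.31  3.59]
```

```bash
python3 -m creep '[0.15,-0.35,0,0,0,0,1,0,0,0,1,0,0,0,0.8,0,0,0,0,0]'; python3 - <<'E'
from h import *
print(go(624.7,53,2))
E
```

```text
t: 20.05
ee_pos: [626.1, 52.7, 11.4]
ee_rot: [-3.133, -0.001, 1.82]
force: [0.2, 0.1, 0.1]
opening: 85.3
[ 0.07 -0.12  0.95]
```

```bash
python3 -m creep '[0.05,-0.1,0.5,0,0,0,0.4,0,0,0,0,0]';python3 -m creep '[0,0,0,0,0,0,0,0,0,0,0,0,0,0,0,0,0,0,0,0]' 1;python3 -m creep '[0,0,-1,0,0,0,-2,0,0,0,-3,0,0,0,-3,0,0,0,-2,0,0,0,0,0]'
python3 - <<'E'
from h import *
a=snap('wrist','w9'); cv2.imwrite('pics/w9b.png',a)
print(go(510,-287.5,120))
E
```

```text
t: 20.42
ee_pos: [625.0, 52.9, 1.9]
ee_rot: [-3.133, -0.001, 1.82]
force: [0.2, -1.5, -0.8]
opening: 85.1
t: 21.05
ee_pos: [625.4, 53.0, 2.6]
ee_rot: [-3.134, -0.001, 1.82]
force: [-0.3, -0.5, 1.2]
opening: 63.9
t: 21.8
ee_pos: [627.3, 53.2, 122.2]
ee_rot: [-3.138, -0.0, 1.82]
force: [0.2, 0.2, -1.3]
opening: 64.4
[-30.12 -19.72   0.2 ]
```

View pics/w9b.png

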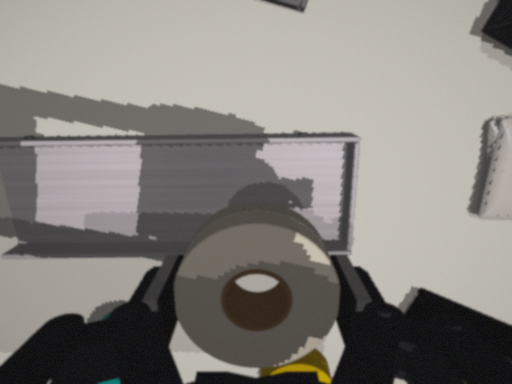

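The roll is held flat between the pads at (258,292), clear of the lane. I'll carry it to the dish.

```bash
python3 -m creep '[-2.5,-1.6,0,0,-4.5,-2.9,0,0,-4.8,-3.1,0,0,-4.8,-3.1,0,0,-4.8,-3.1,0,0,-4.2,-2.8,0,0,-2.4,-1.6,0,0,0,0,0,0]'
python3 - <<'E'
from h import *
a=snap('wrist','w10'); cv2.imwrite('pics/w10b.png',a)
print(go(510,-287.5,120))
E
```

```text
t: 22.85
ee_pos: [512.8, -270.8, 116.0]
ee_rot: [-3.13, -0.005, 1.822]
force: [-0.6, 0.5, -1.2]
opening: 64.4
[-1.63 -0.74 -0.41]
```

View pics/w10b.png

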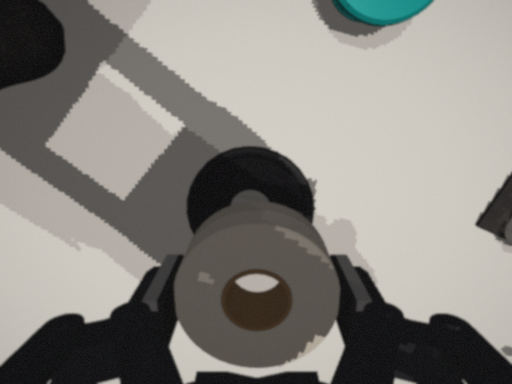

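The dish is visible behind the held roll: its left edge is at x≈187, its right edge at x≈314, and its top at y≈147. I'll solve for its centre from those extents.

```bash
python3 - <<'E'
from h import *
from scipy.optimize import least_squares
t=np.linspace(0,2*np.pi,180)
def ex(c):
    q=w2p('w10',np.c_[c[0]+50*np.cos(t),c[1]+50*np.sin(t),0*t+9]); return q[:,0].min(),q[:,0].max(),q[:,1].min()
r=least_squares(lambda c:np.array(ex(c))-[187,314,147],[510,-287]);print(r.x,r.fun)
print(go(*r.x,20),go(510,-287,20))
E
```

```text
[ 509.63493929 -283.49705376] [-0.93309633  0.92462625  0.10085405]
[-1.29 -0.56  9.59] [-1.64 -0.61  9.59]
```

```bash
python3 -m creep '[-1.45,-0.6,1,0,0,0,2.5,0,0,0,2.5,0,0,0,1.5,0,0,0,0,0]'
python3 - <<'E'
from h import *
print(go(509.8,-285.5,3.5))
E
```

```text
t: 23.52
ee_pos: [510.6, -283.8, 36.0]
ee_rot: [-3.129, -0.007, 1.828]
force: [-0.1, 0.3, -1.5]
opening: 64.4
[-0.17 -0.08  3.25]
```

```bash
python3 -m creep '[-0.15,-0.05,1.2,0,0,0,1.1,0,0,0,0.5,0,0,0,0.2,0,0,0,0,0]'
python3 - <<'E'
from h import *
print(go(509.8,-285.5,3.5))
E
```

```text
t: 24.15
ee_pos: [511.4, -285.9, 5.4]
ee_rot: [-3.131, -0.005, 1.829]
force: [0.3, -0.1, -1.4]
opening: 64.5
[ 0.08 -0.14  0.2 ]
```

```bash
python3 -m creep '[0,0,0.2,0,0,0,0,0]'
python3 -m creep '[0,0,0,0,0,0,0,0,0,0,0,0]' 0
python3 -m creep '[0,0,-1,0,0,0,-2,0,0,0,-3,0,0,0,-3,0,0,0,-4,0,0,0,-3,0,0,0,0,0]'
python3 - <<'E'
from h import *
a=snap('wrist','w11'); cv2.imwrite('pics/w11b.png',a[100:])
print(go(563,249,180))
E
```

```text
t: 24.4
ee_pos: [511.7, -286.1, 3.9]
ee_rot: [-3.131, -0.004, 1.829]
force: [0.1, 0.3, -0.1]
opening: 64.2
t: 24.78
ee_pos: [512.1, -286.3, 4.4]
ee_rot: [-3.132, -0.003, 1.829]
force: [-0.1, -0.5, 0.4]
opening: 85.4
t: 25.65
ee_pos: [514.0, -286.6, 173.5]
ee_rot: [-3.134, -0.002, 1.829]
force: [-0.4, 0.8, -0.9]
opening: 85.0
[50.47 18.47 -0.8 ]
```

View pics/w11b.png

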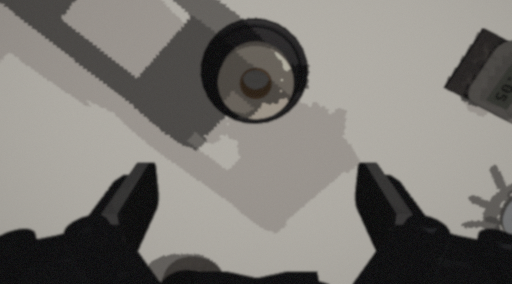

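The roll (256,82) lies flat inside the dish rim, and the timer at the right edge is undisturbed. Now I'll bring the pots back, tall one first.

```bash
python3 -m creep '[3,1.1,0,0,5,1.85,0,0,5.4,2,0,0,5.4,2,0,0,5.4,2,0,0,5.4,2,0,0,5.4,2,0,0,5.4,2,0,0]'
python3 -m creep '[5,1.8,0,0,3.3,1,0,0,0,0,0,0,0,0,0,10,0,0,0,10,0,0,0,10,0,0,0,10,0,0,0,10]'
python3 -m creep '[0,0,0,10,0,0,0,10,0,0,0,10,0,0,0,9,0,0,0,0]'
python3 - <<'E'
from h import *
s=robot.sense();print(np.degrees(s['ee_rot'][2]-0.266))
print(go(563.9,248.1,130))
E
```

```text
t: 26.7
ee_pos: [550.7, 151.8, 163.5]
ee_rot: [-3.121, -0.006, 1.822]
force: [1.4, -0.6, 0.3]
opening: 85.3
t: 27.7
ee_pos: [550.7, 239.3, 153.5]
ee_rot: [-3.117, 0.027, 0.927]
force: [-0.0, 0.3, -0.5]
opening: 85.4
t: 28.32
ee_pos: [547.2, 231.8, 148.5]
ee_rot: [3.14, 0.047, 0.219]
force: [-0.6, 0.4, -0.2]
opening: 85.5
-2.7109488000042115
[ 2.06 -1.24  1.76]
```

```bash
python3 -m creep '[0,0,0,-2.7,2,-1.2,1,0,0,0,1,0,0,0,0,0]'
python3 - <<'E'
from h import *
a=snap('wrist','w12'); cv2.imwrite('pics/w12b.png',cv2.resize(a,(800,600),interpolation=cv2.INTER_CUBIC))
print(robot.sense()['ee_rot'])
print(go(563.9,248.1,130))
E
```

```text
t: 28.82
ee_pos: [560.7, 245.0, 124.9]
ee_rot: [3.141, 0.051, 0.279]
force: [-0.6, -0.6, 0.0]
opening: 85.4
[3.14153507 0.05021399 0.27904707]
[ 0.32 -0.2  -0.47]
```

View pics/w12b.png

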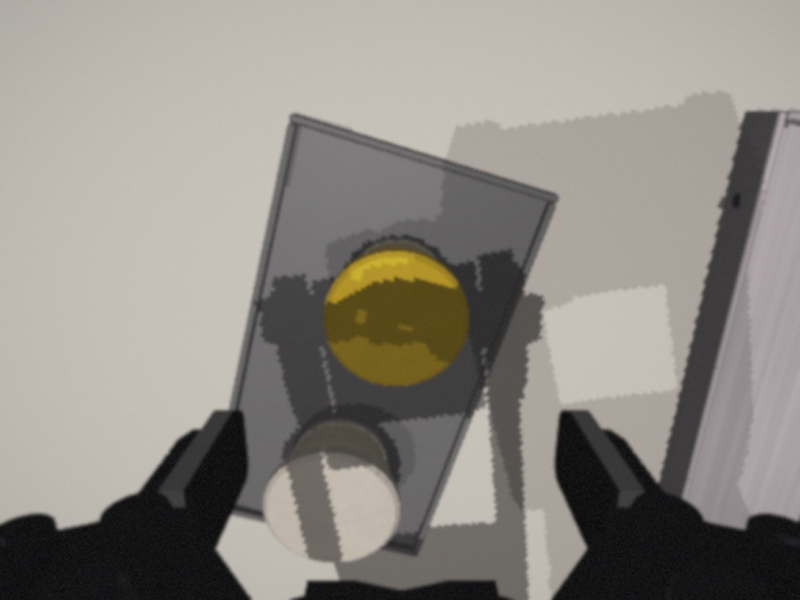

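The tall pot's lid is centred at (396,318) and the wide pot's at (331,507); both stand upright in the tray.

```bash
python3 -m creep '[0.3,-0.2,1.5,0,0,0,2,0,0,0,2.5,0,0,0,2,0,0,0,1,0,0,0,0,0]'
python3 - <<'E'
from h import *
print(p2w('w12',(396/1.5625,318/1.5625),59),p2w('w12',(331/1.5625,507/1.5625),49))
print(go(563.9,248.1,25.5))
E
```

```text
t: 29.62
ee_pos: [558.3, 245.8, 31.1]
ee_rot: [3.142, 0.05, 0.281]
force: [0.2, 0.5, -0.3]
opening: 85.5
[564.3735216  248.35921486  59.        ] [453.63526866 250.73659597  49.        ]
[ 0.63 -0.07  0.53]
```

```bash
python3 -m creep '[0.5,0,0.3,0,0.05,-0.05,0.2,0,0,0,0,0]'
python3 - <<'E'
from h import *
print(go(563,248.2,25.5))
E
```

```text
t: 30.0
ee_pos: [564.9, 248.4, 27.2]
ee_rot: [-3.141, 0.047, 0.281]
force: [-0.5, 1.1, 0.5]
opening: 85.6
[-0.18 -0.04  0.17]
```

```bash
python3 -m creep '[-0.18,-0.02,0.17,0,0,0,0,0]'; python3 -m creep '[0,0,0,0,0,0,0,0,0,0,0,0,0,0,0,0,0,0,0,0]' 1;python3 -m creep '[0,0,-1,0,0,0,-2,0,0,0,-3,0,0,0,-3,0,0,0,0,0]'
python3 - <<'E'
from h import *
print(go(550.6,29.4,115))
E
```

```text
t: 30.25
ee_pos: [563.1, 248.1, 25.9]
ee_rot: [-3.141, 0.046, 0.281]
force: [0.0, 0.6, -0.2]
opening: 85.5
t: 30.88
ee_pos: [563.5, 248.3, 26.8]
ee_rot: [-3.141, 0.045, 0.282]
force: [-0.5, -0.3, 0.4]
opening: 56.3
t: 31.5
ee_pos: [568.3, 249.7, 123.8]
ee_rot: [-3.141, 0.044, 0.282]
force: [-0.6, -0.3, -0.8]
opening: 56.7
[-7.77 20.67  1.21]
```

```bash
python3 -m creep '[-1,2.5,0,0,-1.8,5,0,0,-1.8,5,0,0,-1.6,4,0,0,-0.9,2.4,0,0,-0.4,1.2,0,0,0,0,0,0,0,0,0,0]'
python3 - <<'E'
from h import *
print(go(550.3,29.3,50))
E
```

```text
t: 32.5
ee_pos: [550.3, 31.3, 126.9]
ee_rot: [-3.14, 0.043, 0.283]
force: [-0.1, -0.3, -1.7]
opening: 56.6
[0.28 0.2  7.68]
```

```bash
python3 -m creep '[0.2,0.2,2,0,0,0,2,0,0,0,2,0,0,0,1.5,0,0,0,0,0]'
python3 - <<'E'
from h import *
print(go(550.3,29.3,27))
E
```

```text
t: 33.12
ee_pos: [551.0, 34.3, 49.9]
ee_rot: [-3.139, 0.042, 0.289]
force: [0.3, -0.2, -1.1]
opening: 56.6
[-0.11  0.46  2.29]
```

```bash
python3 -m creep '[-0.1,0.5,0.5,0,0,0.1,0.7,0,0,0,0.5,0,0,0,0,0]'
python3 - <<'E'
from h import *
print(go(550.3,29.3,27))
E
```

```text
t: 33.62
ee_pos: [552.4, 27.9, 33.3]
ee_rot: [-3.14, 0.039, 0.289]
force: [-0.9, -1.0, -0.7]
opening: 56.3
[-0.14 -0.19  0.63]
```

```bash
python3 -m creep '[-0.12,-0.15,0.3,0,0,0,0.2,0,0,0,0,0]'
python3 - <<'E'
from h import *
print(go(550.3,29.3,27))
E
```

```text
t: 34.0
ee_pos: [550.7, 29.1, 28.3]
ee_rot: [-3.14, 0.039, 0.289]
force: [0.6, 0.4, -1.3]
opening: 56.5
[-0.03 -0.03  0.13]
```

```bash
python3 -m creep '[-0.03,0,0.13,0,0,0,0,0]'
python3 -m creep '[0,0,0,0,0,0,0,0,0,0,0,0]' 0
python3 -m creep '[0,0,-1,0,0,0,-2,0,0,0,-3,0,0,0,-3,0,0,0,-1,0,0,0,0,0]'
python3 - <<'E'
from h import *
snap('wrist','w13')
print(go(453,250.5,125))
E
```

```text
t: 34.25
ee_pos: [550.5, 29.0, 27.1]
ee_rot: [-3.14, 0.038, 0.289]
force: [-0.5, 0.3, -0.6]
opening: 56.7
t: 34.62
ee_pos: [550.7, 29.0, 27.3]
ee_rot: [-3.14, 0.038, 0.289]
force: [-0.1, -0.7, -0.7]
opening: 85.1
t: 35.38
ee_pos: [554.6, 30.0, 132.3]
ee_rot: [-3.14, 0.037, 0.289]
force: [0.9, -0.7, -1.1]
opening: 85.7
[ -3.4  -24.02   0.84]
```

```bash
python3 -m creep '[-0.4,-2.5,0,0,-0.75,-5,0,0,-0.75,-5,0,0,-0.75,-5,0,0,-0.5,-3.7,0,0,-0.2,-2,0,0,0,0,0,0,0,0,0,0]'
python3 - <<'E'
from h import *
print(go(452.3,250.4,80),go(452.3,250.4,24))
E
```

```text
t: 36.42
ee_pos: [448.5, 246.3, 124.0]
ee_rot: [3.141, 0.052, 0.288]
force: [-0.1, -0.6, -0.3]
opening: 85.4
[ 0.71 -0.29  4.37] [ 1.   -0.29  9.96]
```

```bash
python3 -m creep '[0.6,-0.3,2,0,0.1,0,2,0,0.1,0,2,0,0.1,0,2,0,0,0,1,0,0,0,0,0]'
python3 - <<'E'
from h import *
print(go(451.5,250.5,22.5))
E
```

```text
t: 37.17
ee_pos: [453.9, 245.0, 29.7]
ee_rot: [3.14, 0.053, 0.281]
force: [0.1, -0.2, 0.6]
opening: 85.3
[-0.04 -0.6   0.72]
```

```bash
python3 -m creep '[0,-0.55,0.4,0,0,0,0.3,0,0,0,0,0]'
python3 - <<'E'
from h import *
print(go(451.5,250.5,22.5))
E
```

```text
t: 37.55
ee_pos: [453.0, 250.8, 23.6]
ee_rot: [3.141, 0.051, 0.281]
force: [0.3, -0.2, 0.6]
opening: 85.6
[-0.14 -0.02  0.12]
```

```bash
python3 -m creep '[-0.13,0,0.15,0,0,0,0,0]'; python3 -m creep '[0,0,0,0,0,0,0,0,0,0,0,0,0,0,0,0,0,0,0,0]' 1;python3 -m creep '[0,0,-1,0,0,0,-2,0,0,0,-3,0,0,0,-3,0,0,0,0,0]'
python3 - <<'E'
from h import *
print(go(471.8,15.4,110))
E
```

```text
t: 37.8
ee_pos: [451.8, 250.6, 22.5]
ee_rot: [3.141, 0.05, 0.281]
force: [-0.2, 0.2, -0.8]
opening: 85.3
t: 38.42
ee_pos: [452.0, 250.7, 23.5]
ee_rot: [3.141, 0.049, 0.281]
force: [0.6, -0.0, -0.2]
opening: 65.2
t: 39.05
ee_pos: [456.3, 251.9, 117.5]
ee_rot: [3.141, 0.05, 0.281]
force: [0.5, 1.5, -0.6]
opening: 65.4
[-5.03 23.15  1.03]
```

```bash
python3 -m creep '[-0.6,2.5,0,0,-1.1,5,0,0,-1.1,5,0,0,-1.1,4.8,0,0,-0.6,3.1,0,0,-0.4,1.8,0,0,0,0,0,0,0,0,0,0]'
python3 - <<'E'
from h import *
print(go(471.3,15.5,50))
E
```

```text
t: 40.05
ee_pos: [467.9, 18.7, 116.0]
ee_rot: [-3.141, 0.055, 0.282]
force: [-0.3, -0.5, -1.5]
opening: 65.1
[0.6  0.41 6.58]
```

```bash
python3 -m creep '[0.3,0.4,2,0,0.1,0.15,2,0,0,0.1,1.5,0,0,0,0.4,0,0,0,0,0]'
python3 - <<'E'
from h import *
print(go(471.3,15.5,40))
E
```

```text
t: 40.67
ee_pos: [470.5, 15.9, 54.8]
ee_rot: [-3.14, 0.055, 0.286]
force: [0.7, 0.5, -0.7]
opening: 64.7
[0.15 0.07 1.47]
```

```bash
python3 -m creep '[0.1,0.1,0.7,0,0.05,0.05,0.6,0,0.05,0,0.5,0,0,0,0.5,0,0,0,0,0]'
python3 - <<'E'
from h import *
print(go(471.3,15.5,24))
E
```

```text
t: 41.3
ee_pos: [472.6, 14.8, 31.2]
ee_rot: [-3.141, 0.053, 0.286]
force: [-0.2, 0.3, -1.3]
opening: 65.0
[-0.07 -0.11  0.72]
```

```bash
python3 -m creep '[-0.05,-0.08,0.4,0,-0.03,0,0.2,0,0,0,0,0]'
python3 - <<'E'
from h import *
print(go(471.3,15.5,24))
E
```

```text
t: 41.68
ee_pos: [471.3, 15.2, 24.9]
ee_rot: [-3.141, 0.053, 0.286]
force: [0.1, 0.9, -0.7]
opening: 65.3
[ 0.02 -0.02  0.09]
```

```bash
python3 -m creep '[0,0,0.09,0,0,0,0,0]'
python3 -m creep '[0,0,0,0,0,0,0,0,0,0,0,0]' 0
python3 -m creep '[0,0,-1,0,0,0,-2,0,0,0,-3,0,0,0,-3,0,0,0,-1,0,0,0,-2,0,0,0,0,0]'
python3 - <<'E'
from h import *
a=snap('wrist','w14'); cv2.imwrite('pics/w14b.png',cv2.resize(a,(800,600),interpolation=cv2.INTER_CUBIC))
E
```

```text
t: 41.92
ee_pos: [471.4, 15.2, 24.1]
ee_rot: [-3.141, 0.052, 0.286]
force: [0.1, -0.1, -0.5]
opening: 64.8
t: 42.3
ee_pos: [471.6, 15.3, 24.4]
ee_rot: [-3.141, 0.052, 0.286]
force: [0.3, -1.0, -0.8]
opening: 85.3
t: 43.18
ee_pos: [477.6, 17.1, 149.6]
ee_rot: [-3.141, 0.051, 0.286]
force: [-0.4, 0.2, 0.5]
opening: 85.4
```

View pics/w14b.png

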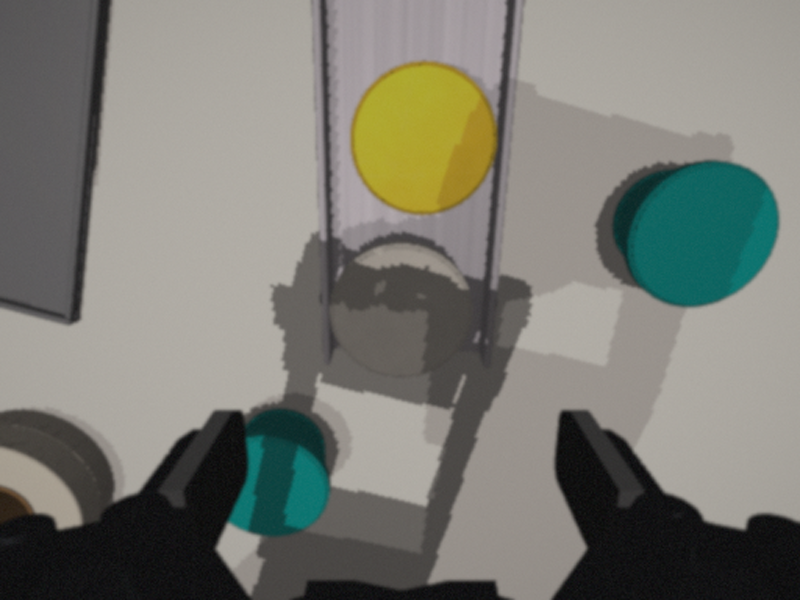

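Both pots are upright in the lane, with the tall lid at (424,137) and the wide lid at (401,309). I'll compare their positions with those at the start, from the same kind of measurements and also from the scene and side cameras.

```bash
python3 - <<'E'
from h import *
f=lambda x,y,z:p2w('w14',(x/1.5625,y/1.5625),z).round(1)[:2]
print('tall',f(424.5,137.5,59),'wide',f(401,309,49),'front',f(326,362,25),f(489,366,25))
a=snap('scene','s2');b=snap('side','d2')
A=cv2.imread('pics/scene0.png')[130:270,150:350];B=a[130:270,150:350];C=cv2.imread('pics/side0.png')[130:270,180:380];D=b[130:270,180:380]
cv2.imwrite('pics/cmp.png',cv2.resize(np.vstack([np.hstack([A,B]),np.hstack([C,D])]),(800,560),interpolation=cv2.INTER_CUBIC))
E
```

```text
tall [551.2  29. ] wide [472.9  15.9] front [422.8  43.9] [445.7 -42.5]
```

View pics/cmp.png

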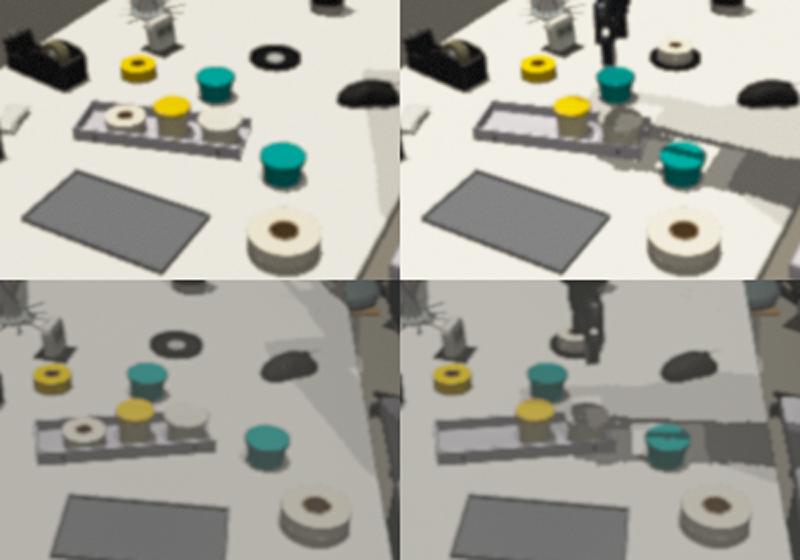

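The before and after views match: both pots are in their places, the roll is in the dish, and the bystanders haven't moved. I'll hand the job in.

```bash
python3 -c "
from workcell import robot
print(robot.close_job())"
```

```text
the job is handed in; nothing more can be done
None
```

The job is done and handed in. I moved both pots to the side tray, laid the label roll flat in the black dish, then put both pots back upright in the lane. The clock stood at about 43 s of the 128 s allowed.

- **Pot positions:** by the wrist camera, both pots are within about 1 mm of where they started. The tall pot is at (551.2, 29.0) against (550.7, 29.4) at the start, and the wide pot at (472.9, 15.9) against about (472.8, 16.2).
- **Roll and surroundings:** the final pictures show the roll inside the dish rim and its place in the lane empty. The timer, mouse and look-alikes appear unmoved.
- **Disagreements:**
  - The dish centre varied by 3–5 mm between views, within the 10 mm play round the roll.
  - The tool was tilted about 3° late in the job, and the pots still stood upright after release.
  - No check failed.

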